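# Load a thin lug plate from the levelling block into the locating fixture

### The arm

A 6-joint arm with a two-finger parallel gripper is mounted at the origin on the work surface. World frame = base frame: x ahead of the robot, y to its left, z up, the work surface at z = 0. Lengths are in m, angles in rad, forces in N, time in s.
With the tool pointing down it reaches from about 0.225 to 0.875 m from the base axis. Payload 3.4 kg.
Tool frame: the origin (TCP) lies at the very end of the fingers, on their centre line; the grasp point (between the pads) lies 19 mm behind it; z points along the fingers, y is the line along which they close (so a half turn about z gives the same grasp; the last joint's range is limited). The gripper opens to 85 mm and grips with 20 to 120 N. Pads are 22 mm wide; open, the fingers measure 114 mm over their backs; the gripper's body (76 mm by 85 mm) begins 54 mm behind the grasp point. The pads swing forward as they close: fully open they stand 13 mm farther back than shut.
Start: joints at [-1.458, 0.276, 1.505, -0, 1.361, -0.121], TCP at [0.133, -0.559, 0.231] pointing down, gripper open.
Joint ranges: [-2.89, 2.89], [-0.75, 2.08], [0.22, 2.7], [-1.18, 4.32], [0.11, 2.71], [-2.7, 2.7]. Speed limits (rad/s): [2.57, 2.57, 3.14, 3.14, 3.14, 3.14].

### API

Orientations are given as a unit quaternion [w, x, y, z].
In Python, from rig import readout, vision, manip gives the robot as it stands.
- The arm moves only by the shell command python3 -m handwheel 'ROWS' [FORCE]. ROWS is JSON, a list of rows, each a list of 3 entries, a list of its own where there are three numbers: the shift along the tool's x, y, z in mm, then the turn, a rotation vector about the tool's x, y, z in units of 6 degrees (1.0 is 6 degrees), then the closure, from -1 (fully open) to 1 (shut), so that 0 is half open. A call has 1 to 20 rows; each row shifts and turns the commanded pose from where the row before left it, along the tool's axes as they then stand; what a row does not reach is not made up. A row lasts 1/8 s, in which the tool goes at most 62.5 mm and 10.7 degrees, less where a joint would pass 70% of its speed; a pose out of reach is approached as far as the arm can. A call is refused whole if a number of a shift passes 62.5 or a number of a turn 1, either way. A call with a gripper value outside its range is refused whole. The fingers move at their own pace and stop on an object; FORCE is the grip in N (left out, the last holds). Time passes only in rows, so rows that do not move let the fingers close. It gives the time, the measured TCP pose, the force, the opening and the grip force at its end, in the units of the state.
- readout.get_state(): the state, without advancing time (a new reading comes with each control period).
- vision.get_image(name): name is "scene" or "top" or "wrist"; returns the picture (400x640x3 uint8, blue, green, red); there is no depth.
- vision.camera_params(name): a dict with "intrinsics" (3x3 intrinsics, pixels), "rvec" (rotation vector, rad) and "tvec" (3), from world to camera coordinates, as OpenCV has them; the wrist camera has in their place "hand_eye" (4x4, takes a point from camera to tool coordinates, whose origin is the TCP and whose axes are the flange's). Camera axes: x right, y down, z forward; pixel columns grow to the right and rows downward; lengths in m; the calibration is good to about 2 mm. A picture is of the moment at which its call begins: read the wrist's pose just before it. camera_params takes no time and is no camera call.
- manip.sign_off(): hands the job in; it is judged then, once.
The state is a dict: "clock": time; "qpos": joint angles; "qd": joint speeds; "effort": joint torques, N m; "position": TCP position; "ee_rot": TCP orientation; "contact_force": force on the tool from outside, world axes, zero at the start; "moment": the same for the moment, N m; "width": finger opening in m; "gripper_force": force on a finger pad.
Only numpy, scipy, OpenCV 4.12 (cv2) and the standard library are available. Lean on these libraries where they do the work, as an engineer would, in place of code of your own. Each camera call takes 0.05 s, during which the arm holds its last target. There are 200 camera calls.

### The job

The thin steel lug plate lies flat on the raised block, where its edges cannot be gripped: slide it towards the robot until its narrow tang sticks well out over the block's near edge, then take it by the tang and lift it off. Lay it flat on the fixture's seat with its tang still towards the robot, pushed fully home so that it touches the two back pins and the side pin, and let go. Do not let it fall on the bench and leave the small pile, the brass weight and the wrench where they are.

Things in the scene. Friction and masses are not known exactly. Their poses are not given: they have to be found in the camera images.
- lug_mid (a point): Lug plate, bare steel, 3 mm thick, 0.2 to 0.4 kg: body 90 (x) by 100 mm (y) with two 14 mm holes at x=26, y=+-30, and a 44 mm wide tang from x=-45 (body's near edge) to a rounded tip at x=-115, its sides straight to x=-93; the dark dot is only a mark. Point: centre of the 90 x 100 body, half-way up the thickness. x points away from the tang, y along the 100 mm side, z up. Starts flat on the block.
- lug_com (a point): The plate's centre of mass, 20 mm from lug_mid towards the tang, half-way up the thickness; same axes. Lightly oiled: friction of plate on block or seat is about 0.22, the fingertips grip better: shut fingers pressed down here with 10 to 20 N drag the plate along, with 1 N they slip over it. Tell the press by the force felt, not by heights.
- lug_tip (a point): Outermost point of the tang's rounded tip, on its centre line, half-way up the thickness, 115 mm from lug_mid; same axes. At the start the tang points roughly towards the robot and the tip is 10 to 50 mm inside the block's near edge.
- block: Fixed levelling block, grey. Origin: centre of its underside, on the bench; x away from the robot, z up. Its top is a 260 x 260 mm slab 20 mm thick, upper face at z=80; the foot below is 190 x 190 mm (drawn ribs to 210), so the slab overhangs all round. Near edge, towards the robot: x=-130 mm. It stands left or right of the middle, the fixture on the other side.
- fixture: Fixed locating fixture. Origin: on the bench, straight below lug_mid of a plate that is home; the plate's axes then agree with the fixture's and its tang overhangs towards -x (the robot). z up. Aluminium seat 70 (x) x 72 (y) mm centred on the origin, upper face at z=60 mm. Blue base 15 mm high, x -57 to 128, y -60 to 75. A thrown-back clamp stands at x=81 to 160, up to z=160.
- back_pins (a point): Point midway between the fixture's two back pins, at the height of their tops (z=78 mm). Upright steel pins 12 mm thick (20 mm collars up to z=35), centres at fixture x=51, y=+30 and y=-30 mm; the body's far edge (plate x=+45) goes against both. Fixture's axes.
- side_pin (a point): Top centre (z=78 mm) of the fixture's one side pin, 12 mm thick (20 mm collar up to z=35), at fixture x=5, y=56 mm; the body's +y edge goes against it. Fixture's axes.
- stack: Bystander: neat pile of small steel plates, 50 x 30 mm, 21 mm high, loose on the block's +y side. Origin: centre of its underside.
- weight: Bystander: brass weight, 36 mm thick, 50 mm high, loose on the block's far right (+x, -y) corner. Origin: centre of its underside.
- wrench: Bystander: wrench lying on the bench between block and fixture, along x. Origin: on its underside, near its middle.

How it is judged:
On the way, in this order (a step that is already met when the one before it is completed fails the run):
1. the plate lies flat on the block with its tang sticking out at least 25 mm past the block's near edge (x of lug_tip in the frame of block below -0.155 m and z of lug_mid in the frame of block between 0.078 and 0.086 m and angle between lug_mid's own z axis and vertical below 0.06 rad), for 0.2 s.
2. the plate is lifted clear of the block (height (world z) of lug_mid above 0.095 m and contact force between lug and block below 0.01 N), for 0.1 s.
At the end, for the whole second after the job is handed in: The plate rests flat on the fixture's seat (tilt below 0.04 rad), tang towards the robot, its body's centre within 3 mm of home in x and in y (against the two back pins and the side pin), turned less than 0.04 rad from the fixture, at rest (x of lug_mid in the frame of fixture between -0.003 and 0.003 m and y of lug_mid in the frame of fixture between -0.003 and 0.003 m and z of lug_mid in the frame of fixture between 0.0585 and 0.0645 m and x of lug_tip in the frame of fixture below -0.1 m and angle between the x axis of lug_mid and the x axis of fixture, either way round below 0.04 rad and angle between lug_mid's own z axis and vertical below 0.04 rad and linear speed of lug below 0.01 m/s); the robot touches nothing.
It fails at once if the plate falls to the bench (height (world z) of lug_mid below 0.035 m).
It fails at once if the small pile, the brass weight or the wrench is moved by more than 25 mm (distance of any of stack, weight, wrench from where it was at the start of the episode above 0.025 m).
It also fails if it takes over 72 s, if anything falls off the work surface, if the arm or the gripper's body presses on something with over 40 N, if the wrist force passes 120 N, or if a joint passes its speed limit or range.

## Working session

There is one attempt and no reset: what is moved stays moved. The work goes in short steps, Python scripts to look and compute and a shell command to move; the robot and the scene stay as the last step left them, time stands still between calls to the robot, and variables do not carry over. Pictures are saved under pics/ and viewed, at most 10 in all, crops included, and the job is handed in when it is done.

```bash
ls; mkdir -p pics; cat > h.py <<'E'
import numpy as np, cv2
from rig import readout, vision, manip
from scipy.spatial.transform import Rotation as R
def Rt(n):
    p=vision.camera_params(n); K=np.array(p["intrinsics"])
    if n!="wrist":
        Rm=cv2.Rodrigues(np.array(p["rvec"],float))[0]; t=np.array(p["tvec"],float).ravel()
        return K,Rm.T,-Rm.T@t
    s=readout.get_state(); q=s["ee_rot"]; Rw=R.from_quat([q[1],q[2],q[3],q[0]]).as_matrix()
    H=np.array(p["hand_eye"]); return K,Rw@H[:3,:3],Rw@H[:3,3]+np.array(s["position"])
def ray(cam,uv,z):
    K,Rc,c=cam; d=Rc@np.linalg.solve(K,[uv[0],uv[1],1.]); return c+d*(z-c[2])/d[2]
def proj(cam,P):
    K,Rc,c=cam; v=K@(Rc.T@(np.array(P)-c)); return v[:2]/v[2]
E
python3 - <<'E'
from h import *
for n in ["scene","top"]:
    im=vision.get_image(n); cv2.imwrite(f"pics/{n}0.png",im); K,Rc,c=Rt(n); print(n,c,K[0,0]); print(Rc.round(2))
print(readout.get_state())
print(vision.camera_params("wrist"))
E
```

```text
pics
scene [1.39818435 0.27822364 0.66058863] 418.42064731348626
[[-0.33  0.54 -0.78]
 [ 0.94  0.19 -0.27]
 [-0.   -0.82 -0.57]]
top [ 0.53041377 -0.00501258  1.15233337] 404.39348406610355
[[ 0.02 -1.    0.06]
 [-1.   -0.02  0.02]
 [-0.02 -0.06 -1.  ]]
{'clock': 0.1, 'qpos': array([-1.45801405e+00,  2.76529480e-01,  1.50599998e+00,  4.39259241e-06,
        1.36069146e+00, -1.20991407e-01]), 'qd': array([ 1.41150032e-03, -5.17186389e-04, -2.63529045e-03, -1.95461239e-04,
       -9.35636242e-05,  1.02684866e-03]), 'effort': array([ 1.05165054e-03, -4.17701018e+01, -2.46404564e+01, -1.80082120e-04,
        5.80557593e-03,  1.05473569e-05]), 'position': array([ 0.13314738, -0.55889496,  0.23053011]), 'ee_rot': array([-8.14114386e-04,  9.93176232e-01,  1.16620366e-01,  5.48924655e-06]), 'contact_force': array([-0.49843939,  0.67772662,  0.40863417]), 'moment': array([ 0.05437021, -0.00456448,  0.06330245]), 'gripper_force': 0.0, 'width': 0.08537058142108721}
{'intrinsics': array([[320.56796504,   0.        , 325.9734041 ],
       [  0.        , 320.56796504, 198.03197443],
       [  0.        ,   0.        ,   1.        ]]), 'hand_eye': array([[ 3.21573078e-04, -9.60834098e-01, -2.77124040e-01,
         7.20138927e-02],
       [ 9.99999894e-01,  2.18022453e-04,  4.04474607e-04,
        -8.63980671e-04],
       [-3.28213731e-04, -2.77124141e-01,  9.60834066e-01,
        -1.40925942e-01],
       [ 0.00000000e+00,  0.00000000e+00,  0.00000000e+00,
         1.00000000e+00]])}
```

View pics/top0.png

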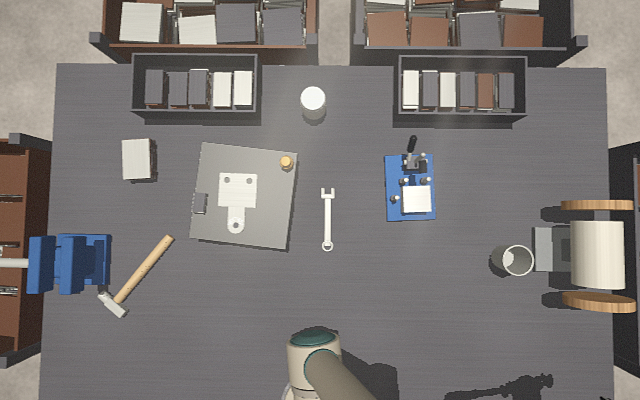

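View pics/scene0.png

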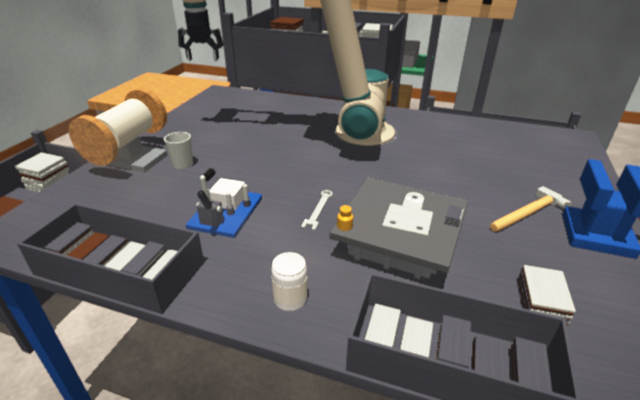

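Top view: block at about (243,196) with plate body (238,190), tang tip (236,232), pile (200,203), weight (286,162); the wrench runs from (327,190) to (328,248); the fixture's seat is at (416,200), side pin (394,199), back pins (~404/428,181). The scene view agrees with this.

```bash
python3 - <<'E'
from h import *
im=cv2.imread("pics/top0.png"); cam=Rt("top"); hsv=cv2.cvtColor(im,cv2.COLOR_BGR2HSV)
def poly(mask,z,eps,lab):
    cs,_=cv2.findContours(mask,cv2.RETR_EXTERNAL,cv2.CHAIN_APPROX_NONE); c=max(cs,key=cv2.contourArea)
    a=cv2.approxPolyDP(c,eps,True)[:,0]; print(lab,cv2.contourArea(c))
    for p in a: print(p,ray(cam,p,z).round(4))
    r=cv2.minAreaRect(c); b=np.array([ray(cam,p,z)[:2] for p in cv2.boxPoints(r)]); 
    print(" box",b.round(4).tolist(),"c",b.mean(0).round(4),"sides",np.linalg.norm(b-np.roll(b,1,0),axis=1).round(4)); return c
w=np.zeros(im.shape[:2],np.uint8)
m=w.copy(); m[160:245,205:275]=((hsv[160:245,205:275,2]>185)&(hsv[160:245,205:275,1]<50))*255
poly(m,.083,2.5,"plate")
m=w.copy(); s=hsv[135:255,185:305]; g=im[135:255,185:305].astype(int)
m[135:255,185:305]=(((s[...,2]>88))*255); m=cv2.morphologyEx(m,cv2.MORPH_CLOSE,np.ones((5,5)))
poly(m,.08,4,"block")
m=w.copy(); s=hsv[140:230,375:445]; m[140:230,375:445]=((s[...,0]>95)&(s[...,0]<125)&(s[...,1]>130))*255
poly(cv2.morphologyEx(m,cv2.MORPH_CLOSE,np.ones((25,25))),.015,3,"base")
m=w.copy(); s=hsv[180:225,395:440]; m[180:225,395:440]=((s[...,2]>185)&(s[...,1]<50))*255
poly(m,.06,2.5,"seat")
a=cv2.resize(im[130:260,180:310],None,fx=4.5,fy=4.5,interpolation=cv2.INTER_CUBIC)
cv2.imwrite("pics/t1.png",cv2.hconcat([cv2.resize(im[140:240,190:270],(400,500)),cv2.resize(im[135:235,375:455],(400,500))]))
E
```

```text
plate 1652.5
[221 172] [0.6424 0.278  0.083 ]
[218 205] [0.5543 0.2834 0.083 ]
[228 207] [0.5494 0.2566 0.083 ]
[227 228] [0.4938 0.2576 0.083 ]
[236 233] [0.481  0.2333 0.083 ]
[244 226] [0.4998 0.2126 0.083 ]
[244 208] [0.5474 0.2139 0.083 ]
[255 207] [0.5505 0.1847 0.083 ]
[257 175] [0.6358 0.1815 0.083 ]
 box [[0.4819, 0.2854], [0.6427, 0.2844], [0.6403, 0.1802], [0.4798, 0.1822]] c [0.5612 0.2331] sides [0.1033 0.1608 0.1042 0.1605]
block 14161.0
[185 135] [0.7415 0.3793 0.08  ]
[185 254] [0.4232 0.3681 0.08  ]
[304 254] [0.4288 0.0526 0.08  ]
[304 135] [0.7455 0.0584 0.08  ]
 box [[0.7415, 0.3793], [0.7455, 0.0584], [0.4288, 0.0526], [0.4232, 0.3681]] c [0.5848 0.2146] sides [0.3185 0.321  0.3167 0.3156]
base 1131.5
[426 154] [ 0.7087 -0.283   0.015 ]
[385 156] [ 0.7015 -0.1678  0.015 ]
[387 220] [ 0.5213 -0.1746  0.015 ]
[405 219] [ 0.5249 -0.2248  0.015 ]
[399 213] [ 0.5414 -0.208   0.015 ]
[399 186] [ 0.6172 -0.2076  0.015 ]
[416 184] [ 0.6235 -0.2551  0.015 ]
[409 183] [ 0.626  -0.2356  0.015 ]
[409 156] [ 0.7024 -0.2353  0.015 ]
 box [[0.703, -0.166], [0.7087, -0.283], [0.5263, -0.2896], [0.5202, -0.1738]] c [ 0.6146 -0.2281] sides [0.1829 0.1171 0.1826 0.116 ]
seat 674.0
[429 185] [ 0.6176 -0.2801  0.06  ]
[403 186] [ 0.6139 -0.2103  0.06  ]
[405 212] [ 0.5439 -0.216   0.06  ]
[431 211] [ 0.5477 -0.2855  0.06  ]
 box [[0.6145, -0.2086], [0.6187, -0.2835], [0.5477, -0.2864], [0.5434, -0.2119]] c [ 0.5811 -0.2476] sides [0.0711 0.0749 0.071  0.0747]
```

View pics/t1.png

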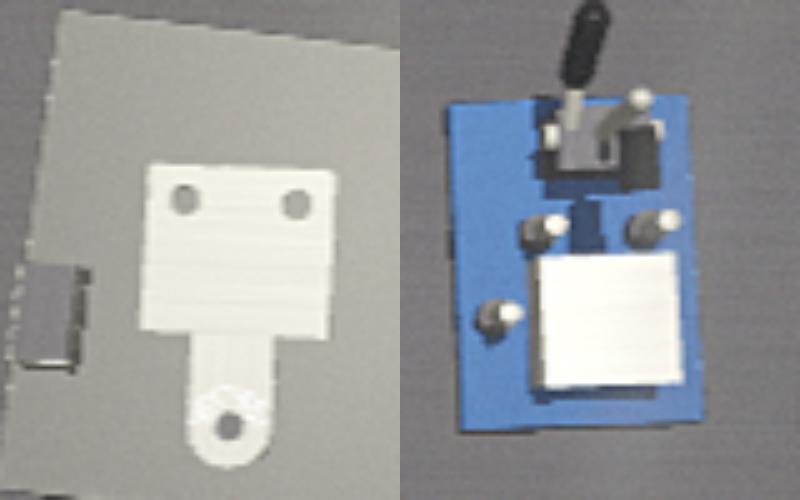

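```bash
python3 -m handwheel '[[[0,0,-10],[0,0,0.75],1],[[0,0,-10],[0,0,0.74],1],[[0,0,-10],[0,0,0.74],1],[[34,-60,0],[0,0,0],1],[[34,-60,0],[0,0,0],1],[[34,-60,0],[0,0,0],1],[[34,-60,0],[0,0,0],1],[[34,-60,0],[0,0,0],1],[[34,-60,0],[0,0,0],1],[[34,-60,0],[0,0,0],1],[[34,-60,0],[0,0,0],1],[[34,-60,0],[0,0,0],1],[[34,-60,0],[0,0,0],1],[[34,-60,0],[0,0,0],1],[[34,-60,0],[0,0,0],1],[[34,-60,0],[0,0,0],1],[[0,0,0],[0,0,0],1]]' 60
python3 - <<'E'
from h import *
cam=Rt("wrist"); im=vision.get_image("wrist"); cv2.imwrite("pics/w1.png",im); np.save("w1cam.npy",np.array([*cam[1].ravel(),*cam[2]]))
s=readout.get_state(); print(s["position"],R.from_quat(np.roll(s["ee_rot"],-1)).as_matrix().round(3).tolist(),s["clock"],s["contact_force"])
E
```

```text
clock: 2.22
position: [0.5349, 0.1514, 0.2599]
ee_rot: [-0.001, 1.0, 0.003, -0.0]
contact_force: [-1.0, 0.0, -0.7]
width: 0.0001
gripper_force: 0.0
[0.53364791 0.14917396 0.26007545] [[1.0, 0.004, -0.002], [0.004, -1.0, -0.001], [-0.002, 0.001, -1.0]] 2.275 [-1.11084652 -0.50048788  0.08871176]
```

View pics/w1.png

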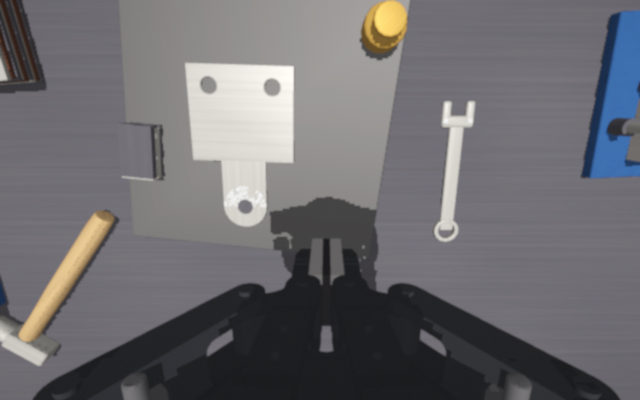

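The wrist view shows the whole plate: body corners (187,63), (293,66), (294,162), (190,160), tang tip (245,226), and the block's near edge from (133,236) to (270,249).

```bash
python3 - <<'E'
from h import *
a=np.load("w1cam.npy"); K=Rt("wrist")[0]; cam=(K,a[:9].reshape(3,3),a[9:])
im=cv2.imread("pics/w1.png"); hsv=cv2.cvtColor(im,cv2.COLOR_BGR2HSV)
m=np.zeros(im.shape[:2],np.uint8); m[50:235,170:310]=((hsv[50:235,170:310,2]>140)&(hsv[50:235,170:310,1]<50))*255
cs,_=cv2.findContours(m,cv2.RETR_EXTERNAL,cv2.CHAIN_APPROX_NONE); c=max(cs,key=cv2.contourArea)
for p in cv2.approxPolyDP(c,3,True)[:,0]: print(p,ray(cam,p,.083).round(4))
b=c[c[:,0,1].argmax(),0]; print("tip",b,ray(cam,b,.083).round(4))
# near edge of block
g=cv2.GaussianBlur(cv2.cvtColor(im,cv2.COLOR_BGR2GRAY),(3,3),0).astype(int)
E=[(u,228+int((g[229:260,u]-g[228:259,u]).argmin())) for u in range(140,262,4)]
print(E[::6]); P=np.array([ray(cam,p,.08)[:2] for p in E]); print("edge fit x=a*y+b",np.polyfit(P[:,1],P[:,0],1))
E
```

```text
[309  50] [0.6551 0.1688 0.083 ]
[194  50] [0.6545 0.2736 0.083 ]
[193  60] [0.6461 0.2754 0.083 ]
[183  62] [0.6443 0.2848 0.083 ]
[190 150] [0.5635 0.2874 0.083 ]
[197 163] [0.5506 0.2819 0.083 ]
[196 173] [0.5404 0.284  0.083 ]
[199 179] [0.5342 0.2816 0.083 ]
[221 183] [0.5302 0.2596 0.083 ]
[224 212] [0.499  0.2591 0.083 ]
[239 226] [0.4835 0.2445 0.083 ]
[250 227] [0.4824 0.2329 0.083 ]
[263 219] [0.4915 0.2187 0.083 ]
[268 188] [0.5252 0.2119 0.083 ]
[279 189] [0.5242 0.2007 0.083 ]
[280 193] [0.52   0.1998 0.083 ]
[286 190] [0.5232 0.1936 0.083 ]
[309 194] [0.5191 0.1701 0.083 ]
tip [243 227] [0.4824 0.2403 0.083 ]
[(140, 234), (164, 237), (188, 239), (212, 241), (236, 244), (260, 247)]
edge fit x=a*y+b [0.10498722 0.43499323]
```

```bash
python3 -m handwheel '[[[22,-42,0],[0,0,0],1],[[22,-42,0],[0,0,0],1],[[0,0,40],[0,0,0],1],[[0,0,40],[0,0,0],1],[[0,0,40],[0,0,0],1],[[0,0,40],[0,0,0],1],[[0,0,5],[0,0,0],1],[[0,0,0],[0,0,0],1]]'
```

```text
clock: 3.28
position: [0.578, 0.2308, 0.0971]
ee_rot: [0.0, 1.0, -0.0, 0.0]
contact_force: [-0.2, -0.1, 0.3]
width: -0.0
gripper_force: 0.0
```

```bash
python3 -m handwheel '[[[0,-2,10],[0,0,0],1],[[0,0,2],[0,0,0],1],[[0,0,1],[0,0,0],1],[[0,0,0],[0,0,0],1]]'; python3 -m handwheel '[[[0,0,1],[0,0,0],1],[[0,0,0],[0,0,0],1]]'; python3 -m handwheel '[[[0,0,1],[0,0,0],1],[[0,0,0],[0,0,0],1]]'
```

```text
clock: 3.78
position: [0.5777, 0.2337, 0.0835]
ee_rot: [-0.0, 1.0, 0.0, 0.0]
contact_force: [0.4, 0.3, 0.2]
width: -0.0003
gripper_force: 0.0
clock: 4.03
position: [0.5778, 0.2337, 0.0831]
ee_rot: [-0.0, 1.0, 0.0, 0.0]
contact_force: [-1.0, -1.5, 5.3]
width: 0.0002
gripper_force: 2.4
clock: 4.28
position: [0.5778, 0.2338, 0.0831]
ee_rot: [-0.0, 1.0, 0.0, 0.001]
contact_force: [-2.7, -1.0, 10.2]
width: 0.0002
gripper_force: 5.0
```

```bash
python3 -m handwheel '[[[0,0,1],[0,0,0],1],[[-5,0,0],[0,0,0],1],[[-5,0,0],[0,0,0],1],[[-5,0,0],[0,0,0],1],[[-5,0,0],[0,0,0],1],[[0,0,0],[0,0,0],1]]'
```

```text
clock: 5.03
position: [0.5605, 0.2344, 0.083]
ee_rot: [-0.001, 1.0, 0.0, 0.004]
contact_force: [1.0, 0.7, 11.5]
width: -0.0
gripper_force: 5.4
```

```bash
python3 - <<'E'
from h import *
cam=Rt("wrist"); im=vision.get_image("wrist"); cv2.imwrite("pics/w2.png",im); np.save("w2cam.npy",np.array([*cam[1].ravel(),*cam[2]]))
im=vision.get_image("top"); cv2.imwrite("pics/top2.png",im); 
print(readout.get_state()["position"],readout.get_state()["contact_force"])
E
```

```text
[0.56052983 0.23436829 0.08301837] [ 0.79883335  0.41858846 11.37748346]
```

View pics/w2.png

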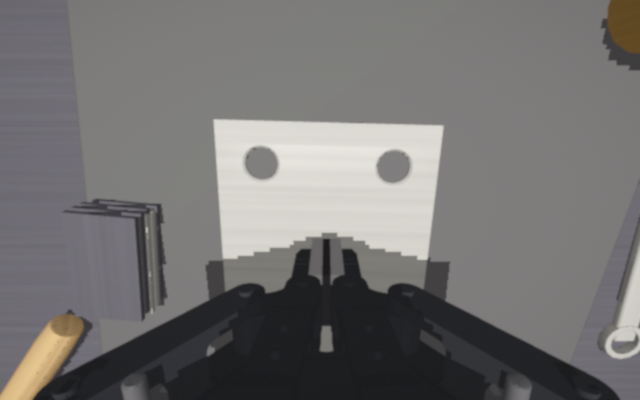

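The plate's far edge runs (214,120)–(442,126), with holes at (261,163) and (394,166); the fingers press near the middle.

```bash
cat > far.py <<'E'
from h import *
import sys
n=sys.argv[1]; v=list(map(float,sys.argv[2].split(",")))
a=np.load(n+"cam.npy"); K=Rt("wrist")[0]; cam=(K,a[:9].reshape(3,3),a[9:]); z=float(sys.argv[3]) if len(sys.argv)>3 else .083
L,Rr,h1,h2=[ray(cam,v[i:i+2],z)[:2] for i in (0,2,4,6)]
d=L-Rr; print("edge len",np.linalg.norm(d),"holes",np.linalg.norm(h1-h2))
y=d/np.linalg.norm(d); x=np.array([y[1],-y[0]]); yh=(h1-h2)/np.linalg.norm(h1-h2)
print("yaw",np.arctan2(-y[0],y[1]),np.arctan2(-yh[0],yh[1]))
for m in ((L+Rr)/2-.045*x,(h1+h2)/2-.026*x): print("mid",m.round(4),"tip",(m-.115*x).round(4),"com",(m-.02*x).round(4))
E
python3 far.py w2 214,120,442,126,261,163,394,166
```

```text
edge len 0.09811972341504993 holes 0.05924767632254103
yaw -0.02480341713041184 -0.021686077202565247
mid [0.5801 0.2357] tip [0.4652 0.2386] com [0.5601 0.2362]
mid [0.5811 0.2355] tip [0.4661 0.2383] com [0.5611 0.236 ]
```

```bash
python3 -m handwheel '[[[-7,0,0.5],[0,0,0],1],[[-7,0,0],[0,0,0],1],[[-7,0,0],[0,0,0],1],[[-7,0,0],[0,0,0],1],[[-7,0,0],[0,0,0],1],[[-7,0,0],[0,0,0],1],[[-7,0,0],[0,0,0],1],[[-7,0,0],[0,0,0],1],[[-7,0,0],[0,0,0],1],[[-7,0,0],[0,0,0],1],[[0,0,0],[0,0,0],1],[[0,0,0],[0,0,0],1]]'
python3 - <<'E'
from h import *
cam=Rt("wrist"); im=vision.get_image("wrist"); cv2.imwrite("pics/w3.png",im); np.save("w3cam.npy",np.array([*cam[1].ravel(),*cam[2]]))
g=cv2.cvtColor(im,cv2.COLOR_BGR2GRAY); m=((g>185)*255).astype(np.uint8); m[:90]=0;m[250:]=0; m[:,:190]=0; m[:,460:]=0
m=cv2.morphologyEx(m,cv2.MORPH_OPEN,np.ones((3,3)))
cs,h=cv2.findContours(m,cv2.RETR_CCOMP,cv2.CHAIN_APPROX_NONE)
for c in cs:
    if cv2.contourArea(c)>200: print(cv2.contourArea(c),cv2.approxPolyDP(c,4,True)[:,0].tolist(),cv2.minEnclosingCircle(c))
E
```

```text
clock: 6.62
position: [0.4912, 0.2348, 0.083]
ee_rot: [-0.001, 1.0, 0.0, 0.004]
contact_force: [0.4, -0.8, 14.5]
width: -0.0002
gripper_force: 7.4
26270.0 [[214, 120], [223, 249], [281, 249], [302, 235], [319, 232], [364, 239], [371, 247], [427, 249], [442, 126]] ((326.58001708984375, 176.95953369140625), 126.16921997070312)
1006.0 [[400, 149], [411, 159], [410, 173], [401, 182], [386, 183], [376, 174], [376, 161], [383, 152]] ((393.40625, 166.28125), 19.041019439697266)
1012.0 [[250, 147], [263, 145], [275, 152], [279, 166], [273, 177], [257, 180], [245, 171], [242, 160]] ((260.3461608886719, 162.8076934814453), 19.062833786010742)
```

```bash
python3 -m handwheel '[[[0,0,-10],[0,0,0],1],[[0,0,-50],[0,0,0],1],[[-27,-2,0],[0,0,0.22],-1],[[-27,-1,0],[0,0,0],-1],[[0,0,0],[0,0,0],-1],[[0,0,0],[0,0,0],-1]]'
python3 - <<'E'
from h import *
cam=Rt("wrist"); im=vision.get_image("wrist"); cv2.imwrite("pics/w4.png",im); np.save("w4cam.npy",np.array([*cam[1].ravel(),*cam[2]]))
s=readout.get_state(); print(s["position"],s["width"],R.from_quat(np.roll(s["ee_rot"],-1)).as_matrix().round(3).tolist())
E
```

```text
clock: 7.42
position: [0.4344, 0.2373, 0.1399]
ee_rot: [-0.0, 1.0, -0.011, 0.001]
contact_force: [0.6, 0.6, 0.4]
width: 0.0723
gripper_force: 0.0
[0.43466614 0.23729511 0.13979344] 0.07905763003408162 [[1.0, -0.023, 0.001], [-0.023, -1.0, 0.0], [0.001, -0.0, -1.0]]
```

View pics/w4.png

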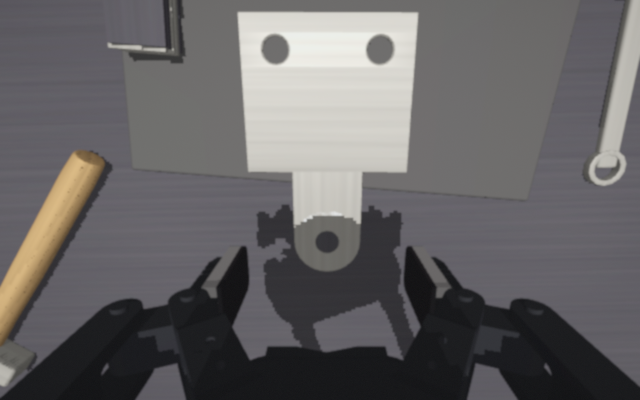

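The open fingers straddle the tang symmetrically (tang sides at 294 and 361, pads at about 240 and 412), with the tip at (327,271) and the block edge near row 178.

```bash
python3 far.py w4 239,13,417,13,275,49,380,49; python3 - <<'E'
from h import *
a=np.load("w4cam.npy"); K=Rt("wrist")[0]; cam=(K,a[:9].reshape(3,3),a[9:])
print("tip",ray(cam,(327,271),.083)); 
for p in ((134,168),(290,180),(364,186),(527,199)): print(ray(cam,p,.08))
E
```

```text
edge len 0.09805586119759242 holes 0.05948720405691436
yaw -0.022208903670404182 -0.02220519062413038
mid [0.5102 0.2357] tip [0.3952 0.2382] com [0.4902 0.2361]
mid [0.511  0.2359] tip [0.396  0.2385] com [0.491  0.2364]
tip [0.39702324 0.23861089 0.083     ]
[0.47085787 0.35957937 0.08      ]
[0.46086793 0.26098307 0.08      ]
[0.45585069 0.21347932 0.08      ]
[0.44475662 0.10706549 0.08      ]
```

```bash
python3 -m handwheel '[[[2,-1,35],[0,0,0],-1],[[0,0,34],[0,0,0],-1],[[0,0,10],[0,0,0],-1],[[0,0,0],[0,0,0],-1]]' 110;  python3 -m handwheel '[[[0,0,0],[0,0,0],0.5],[[0,0,0],[0,0,0],1],[[0,0,0],[0,0,0],1],[[0,0,0],[0,0,0],1],[[0,0,0],[0,0,0],1],[[0,0,0],[0,0,0],1]]' 110
```

```text
clock: 7.98
position: [0.4361, 0.2381, 0.0604]
ee_rot: [0.0, 1.0, -0.012, -0.0]
contact_force: [-0.2, 0.2, -0.3]
width: 0.0854
gripper_force: 0.0
clock: 8.72
position: [0.4364, 0.2384, 0.0623]
ee_rot: [-0.0, 1.0, -0.011, 0.001]
contact_force: [-0.6, -1.7, 6.9]
width: 0.0397
gripper_force: 109.7
```

```bash
python3 - <<'E'
from h import *
cam=Rt("wrist"); im=vision.get_image("wrist"); cv2.imwrite("pics/w5.png",im); np.save("w5cam.npy",np.array([*cam[1].ravel(),*cam[2]]))
E
```

```text
(no output)
```

View pics/w5.png

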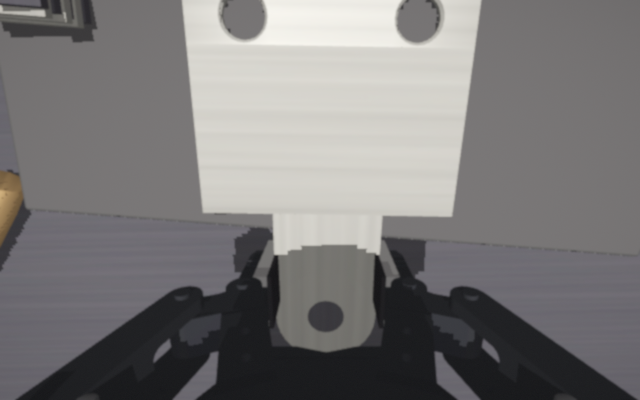

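The pads hold the straight part of the tang at about row 290, clear of the block edge (row ~225). Lift.

```bash
python3 -m handwheel '[[[0,0,-5],[0,0,0],1],[[0,0,-5],[0,0,0],1],[[0,0,-5],[0,0,0],1],[[0,0,-5],[0,0,0],1],[[0,0,-10],[0,0,0],1],[[0,0,-10],[0,0,0],1],[[0,0,0],[0,0,0],1]]'
python3 - <<'E'
from h import *
cam=Rt("wrist"); im=vision.get_image("wrist"); cv2.imwrite("pics/w6.png",im); np.save("w6cam.npy",np.array([*cam[1].ravel(),*cam[2]]))
print(readout.get_state()["moment"])
E
```

```text
clock: 9.65
position: [0.4365, 0.2385, 0.1019]
ee_rot: [-0.0, 1.0, -0.011, 0.001]
contact_force: [0.6, -0.2, -3.4]
width: 0.0404
gripper_force: 111.0
[ 0.02224423  0.17256862 -0.01613581]
```

View pics/w6.png

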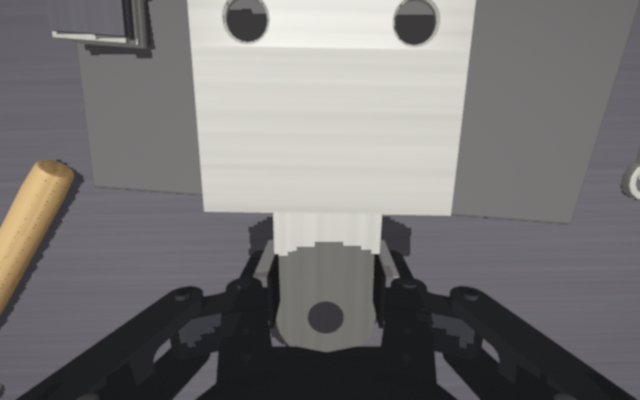

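The plate is off the block, hanging with a slight droop of about 0.04 rad (hole spacing 168 px against 175 px before). Turn, pitch up slightly, and go to a viewpoint beside the fixture.

```bash
python3 -m handwheel '[[[0,0,-20],[0,0,0],1],[[0,0,-40],[0,0,0],1],[[0,0,-40],[0,0,-0.32],1],[[0,0,0],[0,0,-0.32],1],[[4,20,0],[0,0,0],1],[[7,36,0],[0,0,0],1],[[7,36,0],[0,0,0],1],[[7,36,0],[0,0,0],1],[[7,36,0],[0,0,0],1],[[7,36,0],[0,0,0],1],[[7,36,0],[0,0,0],1],[[7,36,0],[0,0,0],1],[[4,20,0],[0,0,0],1],[[0,0,0],[0,0.35,0],1],[[0,0,0],[0,0,0],1]]'
python3 - <<'E'
from h import *
cam=Rt("wrist"); im=vision.get_image("wrist"); cv2.imwrite("pics/w7.png",im); np.save("w7cam.npy",np.array([*cam[1].ravel(),*cam[2]]))
s=readout.get_state(); print(s["position"],R.from_quat(np.roll(s["ee_rot"],-1)).as_matrix().round(3).tolist(),s["gripper_force"])
for z in (.06,):
  print([proj(cam,p).round() for p in ((.581,-.248,.06),(.63,-.215,.078),(.634,-.275,.078),(.583,-.19,.078))])
E
```

```text
clock: 11.58
position: [0.504, -0.0506, 0.1997]
ee_rot: [-0.001, 1.0, 0.022, 0.017]
contact_force: [-0.3, 0.1, -4.0]
width: 0.04
gripper_force: 111.6
[ 0.50449791 -0.05051416  0.19991949] [[0.998, 0.044, 0.034], [0.044, -0.999, 0.002], [0.034, -0.001, -0.999]] 111.56544013894745
[array([562., 116.]), array([551.,  47.]), array([630.,  45.]), array([507., 110.])]
```

View pics/w7.png

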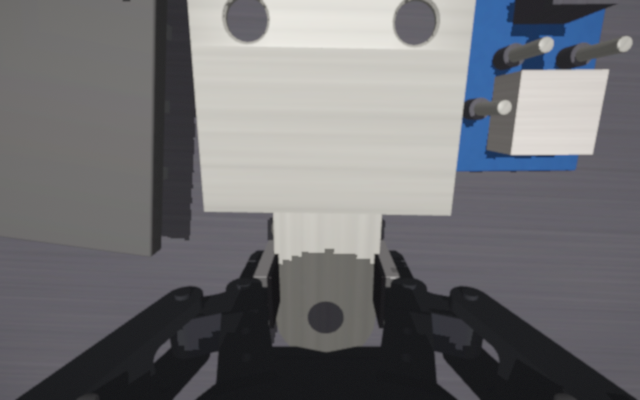

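The fixture is visible on the right: back pin tops (545,45) and (624,44), side pin top (504,107), seat corners (522,69), (608,70), (594,154), (514,155).

```bash
python3 - <<'E'
from h import *
a=np.load("w7cam.npy"); K=Rt("wrist")[0]; cam=(K,a[:9].reshape(3,3),a[9:])
P=[ray(cam,p,.078)[:2] for p in ((545,45),(624,44),(504,107))]; S=[ray(cam,p,.06)[:2] for p in ((522,69),(608,70),(594,154),(514,155))]
print(np.round(P,4).tolist(),np.round(S,4).tolist())
y=P[0]-P[1]; print(np.linalg.norm(y)); y/=np.linalg.norm(y); x=np.array([y[1],-y[0]]); th=np.arctan2(x[1],x[0]); print("yaw",th)
print("origin back",(P[0]+P[1])/2-.051*x,"side",P[2]-.005*x-.056*y,"seat",np.mean(S,0))
s=S[0]+S[3]-S[1]-S[2]; print("seat yaw",np.arctan2(-s[0],s[1]))
E
```

```text
[[0.6314, -0.2104], [0.6347, -0.2701], [0.585, -0.1874]] [[0.6165, -0.2064], [0.6189, -0.2775], [0.5499, -0.2831], [0.5459, -0.2131]]
0.05982637071763787
yaw 0.05565137703429201
origin back [ 0.58210301 -0.24310672] side [ 0.58307637 -0.24363881] seat [ 0.58283133 -0.24502897]
seat yaw 0.04491714539957667
```

```bash
python3 -m handwheel '[[[-2,20,0],[0,0,-0.15],1],[[-3,36,0],[0,0,0],1],[[-3,36,0],[0,0,0],1],[[-3,36,0],[0,0,0],1],[[-3,36,0],[0,0,0],1],[[-2,26,0],[0,0,0],1],[[0,11,20],[0,0,0],1],[[0,0,40],[0,0,0],1],[[0,0,40],[0,0,0],1],[[0,0,20],[0,0,0],1],[[0,0,0],[0,0,0],1],[[0,0,0],[0,0,0],1]]'
```

```text
clock: 13.12
position: [0.5066, -0.2526, 0.0812]
ee_rot: [0.0, 0.999, 0.03, 0.019]
contact_force: [0.5, -0.4, -2.7]
width: 0.0402
gripper_force: 111.6
```

```bash
python3 -m handwheel '[[[-6,0,0],[0,0,0],1],[[0,0,12],[0,0,0],1],[[0,0,12],[0,0,0],1],[[0,0,6],[0,0,0],1],[[0,0,0],[0,0,0],1]]'; python3 - <<'E'
from h import *
for n in ["scene","top","wrist"]: cv2.imwrite(f"pics/{n}8.png",vision.get_image(n))
a=cv2.imread("pics/scene8.png")[150:240,170:270]; b=cv2.imread("pics/top8.png")[135:260,370:460]
w=cv2.imread("pics/wrist8.png")
cv2.imwrite("pics/c8.png",cv2.hconcat([cv2.resize(a,(400,360)),cv2.resize(w,(400,360))])) if 0 else cv2.imwrite("pics/c8.png",cv2.hconcat([cv2.resize(a,(440,396)),cv2.resize(b,(285,396))]))
s=readout.get_state(); print(s["position"],s["contact_force"],s["moment"])
E
```

```text
clock: 13.75
position: [0.5003, -0.2524, 0.0493]
ee_rot: [-0.001, 0.999, 0.03, 0.018]
contact_force: [0.7, -0.8, -3.2]
width: 0.04
gripper_force: 111.6
[ 0.50106528 -0.25294721  0.05037189] [ 0.4181216   0.10482416 -3.97185327] [-0.00498138  0.15675805  0.02423413]
```

View pics/c8.png

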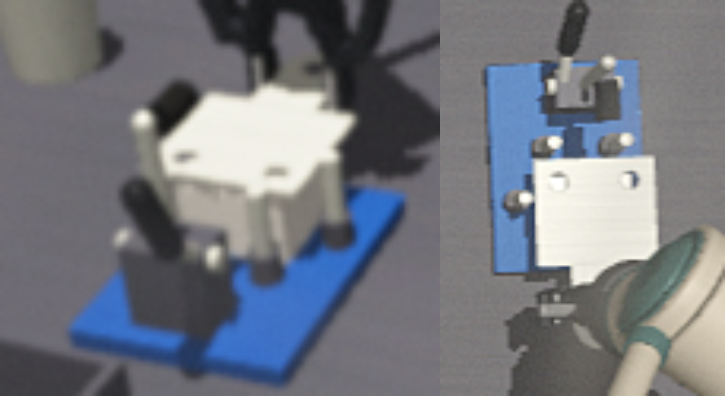

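The plate is just above the seat, inside both back pins and the side pin with small gaps. Lower it gently.

```bash
python3 -m handwheel '[[[0,0,3],[0,0,0],1],[[0,0,2],[0,0,0],1],[[0,0,0],[0,0,0],1]]';python3 -m handwheel '[[[0,0,1],[0,0,0],1],[[0,0,0],[0,0,0],1]]'; python3 -m handwheel '[[[0,0,1],[0,0,0],1],[[0,0,0],[0,0,0],1]]'
```

```text
clock: 14.28
position: [0.5008, -0.2526, 0.045]
ee_rot: [-0.0, 0.999, 0.03, 0.018]
contact_force: [-0.6, 0.2, -3.0]
width: 0.0401
gripper_force: 111.6
clock: 14.52
position: [0.501, -0.2527, 0.0442]
ee_rot: [-0.0, 0.999, 0.03, 0.018]
contact_force: [-0.5, 0.3, -3.6]
width: 0.0402
gripper_force: 111.6
clock: 14.78
position: [0.501, -0.2527, 0.0431]
ee_rot: [-0.0, 0.999, 0.03, 0.018]
contact_force: [-0.7, -0.1, -3.5]
width: 0.0401
gripper_force: 111.6
```

```bash
for i in 1 2 3; do python3 -m handwheel '[[[0,0,0.7],[0,0,0],1],[[0,0,0],[0,0,0],1]]' | grep -E "position|contact"; done; python3 -c "
from h import *
print(readout.get_state()['moment'])"
```

```text
position: [0.5011, -0.2527, 0.0425]
contact_force: [0.2, 0.0, -2.4]
position: [0.5012, -0.2528, 0.0419]
contact_force: [0.6, 0.0, -1.9]
position: [0.5012, -0.2528, 0.0413]
contact_force: [0.3, 0.1, 0.2]
[-0.0124171   0.17097238  0.00066933]
```

```bash
python3 -m handwheel '[[[2,0,0.5],[0,0,0],1],[[0,0,0],[0,0,0],1]]' | grep -E "position|contact"; for i in 1 2 3 4; do python3 -m handwheel '[[[1,0,0],[0,0,0],1],[[0,0,0],[0,0,0],1]]' | grep -E "position|contact"; done
```

```text
position: [0.5036, -0.2528, 0.041]
contact_force: [-0.5, 0.1, 1.2]
position: [0.5043, -0.2527, 0.0408]
contact_force: [-0.0, -0.4, 0.1]
position: [0.5052, -0.2525, 0.0408]
contact_force: [0.7, 0.1, 1.7]
position: [0.5062, -0.2524, 0.0408]
contact_force: [-1.7, 0.8, 2.2]
position: [0.5072, -0.2524, 0.0409]
contact_force: [-2.1, 0.4, 2.2]
```

```bash
for i in 1 2 3 4; do python3 -m handwheel '[[[1,0,0],[0,0,0],1],[[0,0,0],[0,0,0],1]]' | grep -E "position|contact"; done
```

```text
position: [0.5083, -0.2523, 0.0409]
contact_force: [-0.3, -0.0, 2.2]
position: [0.5088, -0.2523, 0.0409]
contact_force: [-2.2, -0.5, 2.4]
position: [0.509, -0.2522, 0.0408]
contact_force: [-5.4, -0.9, 2.6]
position: [0.5092, -0.2521, 0.0407]
contact_force: [-6.5, -1.9, 4.3]
```

Back pins reached at about x=0.509. Now towards the side pin (world +y = tool −y).

```bash
for i in 1 2 3 4 5 6; do python3 -m handwheel '[[[0,-1.2,0],[0,0,0],1],[[0,0,0],[0,0,0],1]]' | grep -E "position|contact"; done
```

```text
position: [0.5091, -0.251, 0.0406]
contact_force: [-6.6, -2.0, 3.2]
position: [0.5091, -0.2498, 0.0406]
contact_force: [-6.7, -1.5, 3.9]
position: [0.509, -0.2489, 0.0406]
contact_force: [-7.2, -2.2, 2.1]
position: [0.509, -0.2486, 0.0406]
contact_force: [-8.0, -4.6, 1.4]
position: [0.5089, -0.2482, 0.0406]
contact_force: [-8.3, -7.1, 1.1]
position: [0.5088, -0.2479, 0.0406]
contact_force: [-8.6, -10.6, 0.7]
```

```bash
python3 -m handwheel '[[[-1.5,2,0],[0,0,0],1],[[0,0,0],[0,0,0],1]]' | grep -E "position|contact"; python3 -m handwheel '[[[0,0,0],[0,0,0],-0.3],[[0,0,0],[0,0,0],-1],[[0,0,0],[0,0,0],-1],[[0,0,0],[0,0,0],-1],[[0,0,0],[0,0,0],-1],[[0,0,0],[0,0,0],-1]]'; python3 -m handwheel '[[[0,0,-15],[0,0,0],-1],[[0,0,-40],[0,0,0],-1],[[-10,0,-50],[0,-0.35,0],-1],[[-15,0,-50],[0,0,0],-1],[[0,0,0],[0,0,0],-1],[[0,0,0],[0,0,0],-1]]'
python3 - <<'E'
from h import *
cam=Rt("wrist"); im=vision.get_image("wrist"); cv2.imwrite("pics/w9.png",im); np.save("w9cam.npy",np.array([*cam[1].ravel(),*cam[2]]))
E
```

```text
position: [0.5088, -0.2485, 0.0408]
contact_force: [-4.8, -5.1, 0.4]
clock: 20.27
position: [0.5093, -0.247, 0.0409]
ee_rot: [-0.0, 0.999, 0.03, 0.018]
contact_force: [0.0, 0.3, 0.4]
width: 0.0856
gripper_force: 0.0
clock: 21.02
position: [0.4802, -0.2485, 0.1959]
ee_rot: [0.0, 1.0, 0.03, 0.0]
contact_force: [0.1, 0.4, -0.3]
width: 0.0854
gripper_force: 0.0
```

View pics/w9.png

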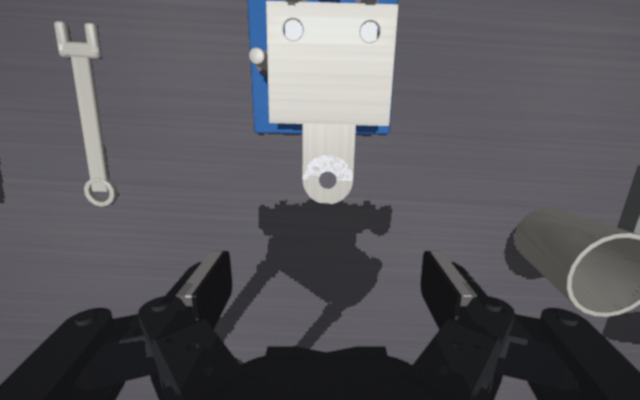

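That was one picture more than the ten I was allowed to view, so from here I check with numbers only. The plate lies on the seat with its edge at the side pin (258,56). Next I measure its pose against the base's blue edges from a better viewpoint.

```bash
python3 -m handwheel '[[[30,0,-15],[0,0,0],-1],[[30,0,-15],[0,0,0],-1],[[0,0,0],[0,0,0],-1],[[0,0,0],[0,0,0],-1]]' | grep pos
cat > chk.py <<'E'
from h import *
import sys
cam=Rt("wrist"); im=vision.get_image("wrist"); cv2.imwrite(f"pics/{sys.argv[1]}.png",im)
hsv=cv2.cvtColor(im,cv2.COLOR_BGR2HSV); g=cv2.cvtColor(im,cv2.COLOR_BGR2GRAY)
K,Rc,c=cam
o=np.array([.5825,-.2445]); th=.05
def W(x,y,z): return np.array([*(o+np.array([[np.cos(th),-np.sin(th)],[np.sin(th),np.cos(th)]])@[x,y]),z])
def edge(pts,nrm,z,ch,rng=.008):
    # scan across nominal edge points, find strongest step, cast back to plane z
    out=[]
    for p in pts:
        t=np.linspace(-rng,rng,65); uv=np.array([proj(cam,W(p[0]+nrm[0]*s,p[1]+nrm[1]*s,z)) for s in t],np.float32)
        v=cv2.remap(ch,uv[:,0][None],uv[:,1][None],cv2.INTER_LINEAR)[0].astype(float)
        d=np.abs(np.convolve(v,[1]*4+[0]+[-1]*4,'valid')); k=d.argmax()+4
        w=ray(cam,uv[k],z)[:2]-o; l=np.array([[np.cos(th),np.sin(th)],[-np.sin(th),np.cos(th)]])@w; out.append((l*1000,d.max()))
    L=np.array([a for a,_ in out]); return L,np.array([b for _,b in out]).round()
sat=hsv[...,1]
def rep(n,L,d,ax):
    a=1-ax; m=np.abs(L[:,ax]-np.median(L[:,ax]))<2; p=np.polyfit(L[m,a],L[m,ax],1); print(n,"at0 %.2f slope %.4f"%(p[1],p[0]),"n",m.sum(),len(m),"step",np.median(d)); return p
rep("base +y",*edge([(x,75) for x in np.linspace(-50,60,25)],(0,1),.015,sat),1)
rep("base -y",*edge([(x,-60) for x in np.linspace(50,120,25)],(0,1),.015,sat),1)
rep("base near",*edge([(-57,y) for y in np.linspace(55,72,12)],(1,0),.015,sat),0)
rep("plate +y",*edge([(x,50) for x in list(np.linspace(-40,-8,14))+list(np.linspace(18,40,10))],(0,1),.063,g),1)
rep("plate -y",*edge([(x,-50) for x in np.linspace(-40,40,25)],(0,1),.063,g),1)
rep("plate near",*edge([(-45,y) for y in list(np.linspace(-46,-27,10))+list(np.linspace(27,46,10))],(1,0),.063,g),0)
rep("plate far",*edge([(45,y) for y in list(np.linspace(-46,-41,5))+list(np.linspace(-18,18,15))+list(np.linspace(41,46,5))],(1,0),.063,g),0)
rep("tang +y",*edge([(x,22) for x in np.linspace(-90,-50,15)],(0,1),.063,g),1)
rep("tang -y",*edge([(x,-22) for x in np.linspace(-90,-50,15)],(0,1),.063,g),1)
for n,y in (("L",30),("R",-30),):
    m=((g<110)*255).astype(np.uint8)
    u,v=proj(cam,W(26,y,.0615)).round().astype(int); print("hole px",n,u,v)
print("pins px",[proj(cam,W(*p)).round().tolist() for p in ((51,30,.078),(51,-30,.078),(5,56,.078))])
E
python3 chk.py w10
```

```text
position: [0.539, -0.2444, 0.2236]
base +y at0 74993.01 slope 0.0000 n 25 25 step 0.0
base -y at0 -60007.13 slope 0.0000 n 25 25 step 0.0
base near at0 -57006.95 slope -0.0000 n 12 12 step 0.0
plate +y at0 49992.98 slope -0.0000 n 24 24 step 0.0
plate -y at0 -50007.01 slope -0.0000 n 25 25 step 0.0
plate near at0 -45006.98 slope -0.0000 n 20 20 step 0.0
plate far at0 44993.03 slope -0.0000 n 25 25 step 0.0
tang +y at0 21992.96 slope -0.0000 n 15 15 step 0.0
tang -y at0 -22006.98 slope 0.0000 n 15 15 step 0.0
hole px L 1676 1349
hole px R -1069 1336
pins px [[996.0, 1320.0], [-374.0, 1313.0], [15099.0, 1636.0]]
```

Units slip (mm against m); fix.

```bash
sed -i 's/@\[x,y\]),z\])/@[x,y]*.001),z])/; s/rng=.008/rng=8/' chk.py; sed -i 's/@\[x,y\]\*.001/@(np.array([x,y])*.001)/' chk.py; python3 chk.py w11
```

```text
base +y at0 73.80 slope 0.0023 n 25 25 step 277.0
base -y at0 -59.79 slope 0.0006 n 25 25 step 298.0
base near at0 -55.65 slope -0.0085 n 12 12 step 260.0
plate +y at0 49.92 slope -0.0127 n 24 24 step 216.0
plate -y at0 -50.49 slope -0.0145 n 25 25 step 236.0
plate near at0 -44.86 slope 0.0153 n 20 20 step 172.0
plate far at0 45.48 slope 0.0149 n 25 25 step 263.0
tang +y at0 22.33 slope -0.0072 n 15 15 step 107.0
tang -y at0 -23.24 slope -0.0234 n 15 15 step 118.0
hole px L 298 107
hole px R 364 108
pins px [[295.0, 76.0], [367.0, 77.0], [267.0, 132.0]]
```

The plate is within about 1 mm of home but turned −0.016 rad, which leaves about 1 mm at the right back pin. One light push on the tang's tip should seat it on both back pins.

```bash
python3 -m handwheel '[[[-50,1,0],[0,0,0],1],[[-50,1,0],[0,0,0],1],[[0,0,0],[0,0,0],1],[[0,0,60],[0,0,0],1],[[0,0,60],[0,0,0],1],[[0,0,50],[0,0,0],1],[[0,0,0],[0,0,0],1],[[0,0,0],[0,0,0],1]]'; for i in 1 2 3 ; do python3 -m handwheel '[[[3,0,0],[0,0,0],1],[[0,0,0],[0,0,0],1]]' | grep -E "position|contact"; done
```

```text
clock: 22.68
position: [0.442, -0.254, 0.0568]
ee_rot: [0.001, 1.0, 0.03, 0.001]
contact_force: [-0.1, -0.1, 0.4]
width: -0.0001
gripper_force: 0.0
position: [0.4451, -0.2538, 0.0573]
contact_force: [0.6, -0.0, 0.4]
position: [0.4471, -0.2529, 0.0559]
contact_force: [0.3, 0.0, -0.4]
position: [0.4499, -0.2526, 0.0555]
contact_force: [-0.3, 0.0, -0.5]
```

```bash
for i in 1 2 3 4 5 6 7 8; do python3 -m handwheel '[[[1.5,0,0],[0,0,0],1],[[0,0,0],[0,0,0],1]]' | grep -E "position|contact"; done
```

```text
position: [0.4512, -0.2525, 0.0554]
contact_force: [0.1, 0.4, 1.0]
position: [0.4528, -0.2525, 0.0555]
contact_force: [-0.2, 0.2, 0.8]
position: [0.4543, -0.2524, 0.0555]
contact_force: [0.5, -0.5, 0.2]
position: [0.4554, -0.2522, 0.0554]
contact_force: [-0.5, -0.5, 0.4]
position: [0.4558, -0.252, 0.0552]
contact_force: [-4.9, -1.6, 1.6]
position: [0.456, -0.2518, 0.0549]
contact_force: [-6.2, -2.6, 1.4]
position: [0.4562, -0.2516, 0.0547]
contact_force: [-11.1, -3.9, 2.3]
position: [0.4563, -0.2514, 0.0545]
contact_force: [-13.5, -4.1, 2.5]
```

Firm stop at 13 N. Withdraw and recheck.

```bash
python3 -m handwheel '[[[-15,0,0],[0,0,0],1],[[-5,0,0],[0,0,0],1],[[0,0,-55],[0,0,0],1],[[0,0,-55],[0,0,0],1],[[40,-2,-58],[0,0,0],1],[[58,-2,0],[0,0,0],1],[[0,0,0],[0,0,0],1],[[0,0,0],[0,0,0],1]]'; python3 chk.py w12
```

```text
clock: 26.42
position: [0.5343, -0.2431, 0.2163]
ee_rot: [-0.0, 1.0, 0.03, -0.001]
contact_force: [-0.1, 0.6, -0.4]
width: 0.0001
gripper_force: 0.0
base +y at0 73.81 slope 0.0022 n 25 25 step 281.0
base -y at0 -59.84 slope 0.0013 n 25 25 step 301.0
base near at0 -56.16 slope -0.0017 n 12 12 step 262.0
plate +y at0 49.89 slope -0.0096 n 24 24 step 219.5
plate -y at0 -50.43 slope -0.0117 n 25 25 step 229.0
plate near at0 -44.77 slope 0.0097 n 20 20 step 178.5
plate far at0 45.49 slope 0.0105 n 25 25 step 267.0
tang +y at0 22.40 slope -0.0019 n 15 15 step 113.0
tang -y at0 -22.91 slope -0.0153 n 15 15 step 179.0
hole px L 298 102
hole px R 366 103
pins px [[296.0, 70.0], [370.0, 71.0], [267.0, 128.0]]
```

The plate is now about 0.5 mm off in x, 0.2 mm in y and 0.012 rad in angle, well inside the limits, with the robot clear of it. Handing in.

```bash
python3 -c "
from rig import manip; print(manip.sign_off())"
```

```text
the job is handed in; nothing more can be done
None
```

I handed the job in at about 26 s: the plate lies flat on the seat against the pins, about 0.5 mm (x), 0.2 mm (y) and 0.012 rad from home by my last measurement, with the robot clear; no verdict came back, I didn't re-measure the pile, weight or wrench, and I viewed 11 pictures against the allowed 10.

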